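# Lay the tea cartons down on the serving board

### The arm

A 6-joint arm with a two-finger parallel gripper is mounted at the origin on a cart in front of the work surface, level with it; the furniture and walls round the work are solid. World frame = base frame: x ahead of the robot, y to its left, z up, the work surface at z = 0. Lengths are in m, angles in rad, forces in N, time in s.
With the tool pointing down it reaches from about 0.4 to 0.925 m from the base axis. Payload 3.4 kg.
Tool frame: the origin (TCP) lies between the finger pads; the fingertips stand 19 mm ahead of it and the grasp point (between the pads) is the TCP (r.tips_ahead is the z of the fingertips in the tool frame, in m); z points along the fingers, y is the line along which they close (so a half turn about z gives the same grasp; the last joint's range is limited). The gripper opens to 85 mm and grips with 20 to 120 N. Pads are 22 mm wide; open, the fingers measure 114 mm over their backs; the gripper's body (76 mm by 85 mm) begins 54 mm behind the grasp point. The pads swing forward as they close: fully open they stand 13 mm farther back than shut.
Start: joints at [1.252, 0.307, 1.506, -0, 1.328, -0.073], TCP at [0.14, 0.558, 0.25] pointing down, gripper open.
Joint ranges: [-3.12, 3.12], [-1.05, 2.28], [0.14, 2.33], [-1.42, 4.57], [0.1, 2.73], [-2.68, 2.68]. Speed limits (rad/s): [2.57, 2.57, 3.14, 3.14, 3.14, 3.14].

### API

Orientations are given as a unit quaternion [x, y, z, w].
In Python, from plant import r gives the robot as it stands.
- The arm moves only by the shell command python3 -m jog 'ROWS' [FORCE]. ROWS is a JSON object whose one key "steps" holds one flat list of numbers, 5 for each row, row after row: the closure, from 0 (fully open) to 1 (shut), then the shift along the world's x, y, z in m, then the turn about the world's z in degrees. In form: {"steps": [gripper, dx, dy, dz, spin, gripper, dx, dy, dz, spin, ...]}. A call has 1 to 5 rows; each row is the pose to reach, as a shift and turn from the pose commanded when the call began; what a row does not reach only later rows make up. A row lasts 1/10 s, in which the tool goes at most 50 mm and 8.59 degrees, less where a joint would pass 70% of its speed; a pose out of reach is approached as far as the arm can. A call with a gripper value outside its range is refused whole. The fingers move at their own pace and stop on an object; FORCE is the grip in N (left out, the last holds). Time passes only in rows, so rows that repeat a pose let the fingers close. It gives the time, the measured TCP pose, the force, the opening and the grip force at its end, in the units of the state.
- r.read_state(): the state, without advancing time (a new reading comes with each control period).
- r.snapshot(name): name is "scene" or "top" or "wrist"; returns a dict with "img" (400x640x3 uint8, blue, green, red), "depth" (400x640 float32, m along the optical axis (not along the pixel's ray), 0 where there is no reading), "fx", "fy", "cx", "cy" (pixels), "k1" (the pictures are not rectified: a ray, as slopes to the right and down, at radius r is drawn at 1 + k1 r^2 times it, then the intrinsics apply), "R" (3x3) and "t" (3): a world point X has camera coordinates R X + t. Camera axes: x right, y down, z forward; pixel columns grow to the right and rows downward; lengths in m; the calibration is good to about 2 mm. A picture is of the moment at which its call begins.
- r.hand_in(): hands the job in; it is judged then, once.
The state is a dict: "clock": time; "joints": joint angles; "joint_velocities": joint speeds; "tau": joint torques, N m; "ee_pos": TCP position; "orientation": TCP orientation; "force": force on the tool from outside, world axes, zero at the start; "wrist_torque": the same for the moment, N m; "opening": finger opening in m; "gripper_force": force on a finger pad.
Only numpy, scipy, OpenCV 4.12 (cv2) and the standard library are available. Lean on these libraries where they do the work, as an engineer would, in place of code of your own. Each camera call takes 0.05 s, during which the arm holds its last target. There are 200 camera calls.

### The job

Two tea-bag cartons stand on end on the serving board; push each one over from behind, high up, so that it falls flat inside the outline of its own colour with its opening panel facing up. Do not pick up or carry the cartons; each must come down inside its outline (covering the painted line is fine, reaching past it is not) rather than be shoved in afterwards. Leave everything else on the cart where it is.

Things in the scene. Friction and masses are not known exactly. Their poses are not given: they have to be found in the camera images.
- board: fixed flat wooden serving board, 330 (x) x 276 (y) x 8 mm thick, lying on the cart top; origin under its centre. On it two painted rectangles side by side, one pale green outlined in green (on the +y half), one pale blue outlined in blue (on the -y half), both long in the board's x.
- place_green (a point): centre of the green-outlined rectangle, on the board's top face (8 mm above the cart top), axes those of the board; 186 (x) x 116 (y) mm inside its painted line, the line is 6 mm wide (198 x 128 mm over all), flat, no rim
- carton_green: loose tea-bag carton, white with green bands, 42 (x) x 80 (y) x 150 (z) mm, 0.14-0.28 kg, on end on the board, its foot over one end of the green rectangle, square to it within 4 degrees. Origin: centre of underside, z up (standing), +x towards its rectangle's middle (board's +x). Its -x side has the brown opening panel, its +x side a green patch
- carton_green_mid (a point): centre of the green carton's volume (75 mm above its underside). Pushed near the top towards its +x, the carton tips without sliding about the lower edge of its +x side, falls by itself beyond 16 degrees and lands centred in its rectangle within about 13 mm
- carton_green_foot_l (a point): corner of the green carton's +x broad side: at its underside, +y side (on the board once the carton lies down)
- carton_green_foot_r (a point): corner of the green carton's +x broad side: at its underside, -y side (on the board once the carton lies down)
- carton_green_top_l (a point): corner of the green carton's +x broad side: at its top end, +y side (on the board once the carton lies down)
- carton_green_top_r (a point): corner of the green carton's +x broad side: at its top end, -y side (on the board once the carton lies down)
- place_blue (a point): centre of the blue-outlined rectangle, on the board's top face (8 mm above the cart top), axes those of the board; 186 (x) x 116 (y) mm inside its painted line, the line is 6 mm wide (198 x 128 mm over all), flat, no rim
- carton_blue: loose tea-bag carton, white with blue bands, 42 (x) x 80 (y) x 150 (z) mm, 0.14-0.28 kg, on end on the board, its foot over one end of the blue rectangle, square to it within 4 degrees. Origin: centre of underside, z up (standing), +x towards its rectangle's middle (board's -x). Its -x side has the brown opening panel, its +x side a blue patch
- carton_blue_mid (a point): centre of the blue carton's volume (75 mm above its underside). Pushed near the top towards its +x, the carton tips without sliding about the lower edge of its +x side, falls by itself beyond 16 degrees and lands centred in its rectangle within about 13 mm
- carton_blue_foot_l (a point): corner of the blue carton's +x broad side: at its underside, +y side (on the board once the carton lies down)
- carton_blue_foot_r (a point): corner of the blue carton's +x broad side: at its underside, -y side (on the board once the carton lies down)
- carton_blue_top_l (a point): corner of the blue carton's +x broad side: at its top end, +y side (on the board once the carton lies down)
- carton_blue_top_r (a point): corner of the blue carton's +x broad side: at its top end, -y side (on the board once the carton lies down)
- salt_shaker: grey salt shaker with round top, 44 x 44 x 90 mm, loose, to the left of the board, origin at centre of its underside; to be left alone
- pepper: dark brown wooden pepper mill, 51 x 51 x 168 mm, loose, behind the board, origin at centre of its underside; to be left alone
- tape_roll2: roll of pale tape lying flat, 104 x 102 x 25 mm, loose, to the right of the board, origin at centre of its underside; to be left alone
- drawer_keys: small bunch of keys, 54 x 122 x 8 mm, loose, near the front right corner, origin at centre of its underside; to be left alone
There are look-alikes about, which are no part of the job. Leave any black look-alike of the carton_green alone. Leave any orange look-alike of the carton_blue alone.

How it is judged:
By the outcome, as a careful person would: the job done as asked, in the order asked, and still so for the second after the job is handed in, with the robot touching nothing.
It also fails if it takes over 48 s, if anything falls off the work surface, if the arm or the gripper's body presses on something with over 40 N, if the wrist force passes 120 N, or if a joint passes its speed limit or range.

## Working session

There is one attempt and no reset: what is moved stays moved. The work goes in short steps, Python scripts to look and compute and a shell command to move; the robot and the scene stay as the last step left them, time stands still between calls to the robot, and variables do not carry over. Pictures are saved under pics/ and viewed, at most 10 in all, crops included, and the job is handed in when it is done.

```bash
ls; mkdir -p pics; cat > h.py <<'E'
import numpy as np, cv2, pickle, sys
from plant import r
def snap(n, f):
    s=r.snapshot(n); cv2.imwrite(f'pics/{f}.png',s['img']); pickle.dump(s,open(f'pics/{f}.pkl','wb')); return s
def load(f): return pickle.load(open(f'pics/{f}.pkl','rb'))
def ray(s,uv):
    uv=np.atleast_2d(np.float64(uv))
    K=np.array([[s['fx'],0,s['cx']],[0,s['fy'],s['cy']],[0,0,1]])
    n=cv2.undistortPoints(uv[:,None],K,np.array([s['k1'],0,0,0,0]))[:,0]
    d=np.c_[n,np.ones(len(n))]@s['R']; o=-np.array(s['R']).T@s['t']
    return o,d
def onplane(s,uv,z):
    o,d=ray(s,uv); return o+d*((z-o[2])/d[:,2])[:,None]
def cloud(s):
    h,w=s['depth'].shape; v,u=np.mgrid[:h,:w]
    o,d=ray(s,np.c_[u.ravel(),v.ravel()])
    return (o+d*s['depth'].reshape(-1,1)).reshape(h,w,3)
E
python3 - <<'E'
from h import *
for n in('scene','top','wrist'):
    s=snap(n,n+'0'); print(n,s['fx'],s['k1'],-np.array(s['R']).T@s['t'],np.array(s['R'])[2])
st=r.read_state(); print(st['clock'],st['ee_pos'],st['orientation'],st['opening'])
a=[cv2.imread(f'pics/{n}0.png') for n in('scene','top')]
E
```

```text
pics
scene 424.6017885187697 -0.03590337399574915 [-0.16441648 -1.14572857  0.90689593] [ 0.47565841  0.7301946  -0.49047418]
top 407.3611885504693 0.029072348210755702 [0.37475186 0.01513933 1.37945383] [ 0.16871518  0.00573632 -0.98564815]
wrist 284.18784802249013 -0.04984018283313468 [0.06906599 0.57459458 0.37194285] [ 0.27468572 -0.07094974 -0.95891287]
0.15 [0.13977563 0.55724348 0.24958385] [ 1.22580893e-01  9.92458200e-01 -7.85162733e-04 -1.69822136e-04] 0.08510894793592994
```

View pics/scene0.png

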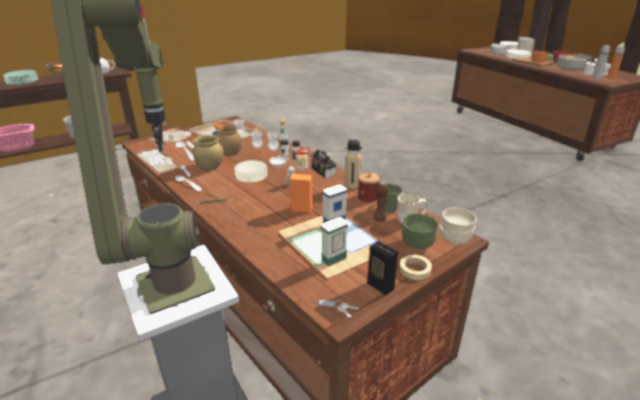

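View pics/top0.png

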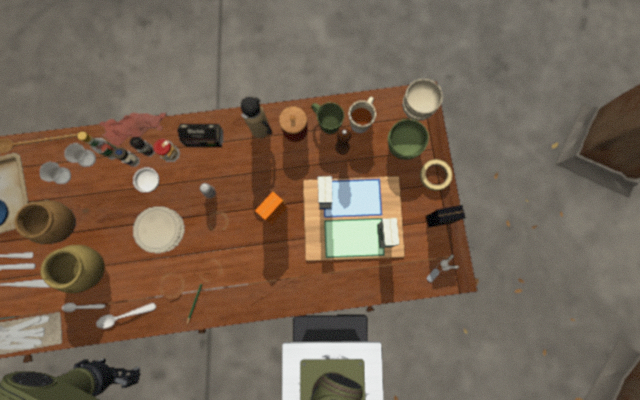

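The scene view shows the green carton at (334,242) in front, blue at (335,203), and the black look-alike at (382,267). In the top view the green carton's top is near (390,233) and it falls left (world +y). The blue one's is near (325,193) and it falls right (world -y). The black carton is at (445,215), behind the green one.

```bash
cat > m.py <<'E'
from h import *
def rect(p):
    (c,(w,h),a)=cv2.minAreaRect((p[:,:2]*1000).astype(np.float32)); return np.round(c,1),round(w,1),round(h,1),round(a,1)
def measure(f):
    s=load(f); C=cloud(s); hsv=cv2.cvtColor(s['img'],cv2.COLOR_BGR2HSV); out={}
    z=C[...,2]; ok=(s['depth']>0)&(np.abs(C[...,1])<.35)&(C[...,0]>.3)&(C[...,0]<.95)
    H,S,V=cv2.split(hsv)
    for n,m in dict(green=(H>40)&(H<85)&(S>25)&(V>120)&(z<.03),blue=(H>95)&(H<125)&(S>40)&(V>120)&(z<.03),high=(z>.10)).items():
        k,l,stt,c=cv2.connectedComponentsWithStats((m&ok).astype(np.uint8))
        for i in range(1,k):
            if stt[i,4]<40: continue
            P=C[l==i]; print(f,n,stt[i],'rect',*rect(P),'z med/95',np.median(P[:,2]).round(4),np.percentile(P[:,2],95).round(4))
            if n=='high':
                T=P[P[:,2]>np.percentile(P[:,2],95)-.012]; print('   top',len(T),*rect(T))
E
python3 - <<'E'
from m import *
measure('top0'); measure('scene0')
s=load('top0');cv2.imwrite('pics/topc.png',cv2.resize(s['img'][165:270,290:470],None,fx=4.4,fy=4.4,interpolation=cv2.INTER_CUBIC))
E
```

```text
top0 green [ 326  219   57   38 1958] rect [489.2 -78.2] 187.3 124.7 89.7 z med/95 0.008 0.0126
top0 blue [324 179  58  38 756] rect [625.5 -75.1] 125.1 194.8 1.8 z med/95 0.008 0.0132
top0 high [406  95  31  19  58] rect [ 908.4 -293.4] 106.7 37.8 63.3 z med/95 0.1063 0.1111
   top 58 [ 908.4 -293.4] 106.7 37.8 63.3
top0 high [241  97  30  34 650] rect [863.9 236.7] 78.7 67.5 19.5 z med/95 0.1967 0.2268
   top 247 [872.8 241.2] 51.5 52.7 89.7
top0 high [279 107  28  26 429] rect [872. 121.] 87.3 89.1 0.9 z med/95 0.1031 0.1154
   top 191 [872.  119.9] 81.0 82.8 13.2
top0 high [337 128  15  17 197] rect [802.2 -45.9] 45.0 42.8 89.4 z med/95 0.1495 0.1602
   top 110 [803.7 -45.3] 37.7 37.1 85.0
top0 high [318 177  15  29 391] rect [624.6  17.4] 80.0 43.1 2.7 z med/95 0.1574 0.162
   top 354 [624.7  17. ] 79.9 41.9 2.5
top0 high [256 192  29  30 428] rect [578.2 188.9] 42.8 79.8 47.9 z med/95 0.1492 0.1536
   top 363 [578.3 188.8] 42.8 79.5 47.9
top0 high [433 208  14  16 185] rect [ 542.7 -338.2] 41.8 29.0 8.0 z med/95 0.1481 0.1531
   top 127 [ 542.8 -338.7] 41.6 28.6 8.9
top0 high [
[... 651 characters left out ...]
38
   top 139 [577.4 187.7] 55.7 80.1 47.7
scene0 high [376 181  12  19 180] rect [798.8 -51.4] 35.2 43.0 37.0 z med/95 0.1379 0.1598
   top 55 [801.4 -48.7] 34.0 37.7 9.1
scene0 high [323 184  24  24 433] rect [625.1  14.6] 86.2 49.5 2.1 z med/95 0.1398 0.1613
   top 167 [625.5  14.5] 85.6 49.5 1.8
scene0 high [442 208  16  18  58] rect [ 909.4 -294.7] 108.1 34.0 63.6 z med/95 0.1064 0.1101
   top 58 [ 909.4 -294.7] 108.1 34.0 63.6
scene0 high [321 217  27  28 563] rect [ 493.6 -181.6] 84.8 50.7 6.2 z med/95 0.1427 0.161
   top 241 [ 492.7 -180.4] 83.3 48.3 6.2
scene0 high [369 240  15  21 123] rect [ 540.7 -338. ] 45.4 24.6 5.3 z med/95 0.1484 0.1527
   top 73 [ 541.4 -337.9] 43.9 24.6 5.3
```

View pics/topc.png

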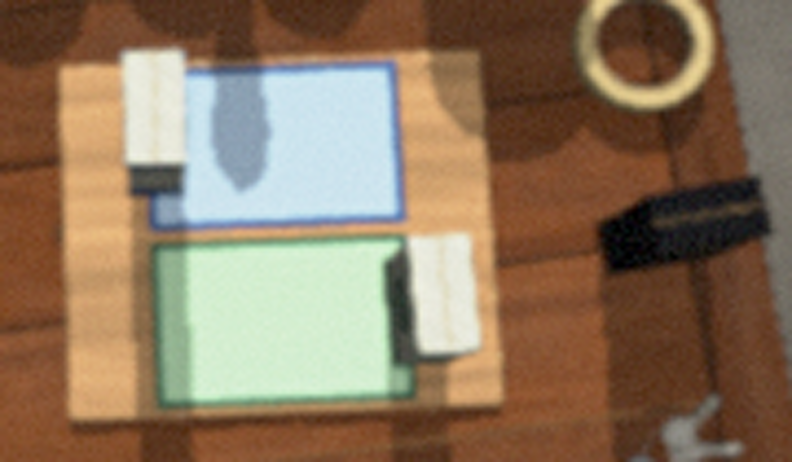

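Both views agree on the heights: board top about 8 mm, carton tops about 158 mm. Blue is at (0.625, 0.016), yaw about 2.3°, and falls to -y. Green is at (0.493, -0.180), yaw about 4°, and falls to +y. I'll start with blue, which lies on the way, with the fingers shut and travelling high.

```bash
python3 -m jog '{"steps":[1,0.02,-0.02,0,3, 1,0.055,-0.054,0,6, 1,0.09,-0.088,0,9, 1,0.125,-0.122,0,13, 1,0.16,-0.156,0,16.5]}'
python3 -m jog '{"steps":[1,0.034,-0.033,0,0, 1,0.068,-0.066,0,0, 1,0.102,-0.099,0,0, 1,0.136,-0.132,0,0, 1,0.17,-0.165,0,0]}'
```

```text
clock: 0.65
ee_pos: [0.3008, 0.4002, 0.2501]
orientation: [-0.023, 1.0, -0.0, -0.0]
force: [0.3, 0.4, -0.4]
opening: 0.0122
gripper_force: 0.0
clock: 1.15
ee_pos: [0.4709, 0.235, 0.2502]
orientation: [-0.021, 1.0, 0.0, -0.0]
force: [0.3, 0.8, 0.2]
opening: -0.0001
gripper_force: 0.0
```

```bash
python3 -m jog '{"steps":[1,0.033,-0.03,0,0, 1,0.066,-0.06,0,0, 1,0.1,-0.09,0,0, 1,0.135,-0.12,0,0, 1,0.153,-0.135,0,0]}'
python3 -m jog '{"steps":[1,0,0,0,0, 1,0,0,-0.035,0, 1,0,0,-0.07,0, 1,0,0,-0.1,0, 1,0,0,-0.105,0]}'
python3 - <<'E'
from m import *
snap('scene','scene1');s=snap('wrist','wrist1');measure('scene1')
a=load('scene1')['img'][150:290,260:440];cv2.imwrite('pics/c1.png',np.hstack([cv2.resize(a,(386,300),interpolation=cv2.INTER_CUBIC),cv2.resize(s['img'],(414,300))]))
E
```

```text
clock: 1.65
ee_pos: [0.6256, 0.0987, 0.2497]
orientation: [-0.02, 1.0, -0.001, 0.0]
force: [-0.8, 0.7, 0.4]
opening: -0.0002
gripper_force: 0.0
clock: 2.15
ee_pos: [0.6187, 0.1022, 0.1411]
orientation: [-0.021, 1.0, -0.0, -0.005]
force: [-0.8, 0.2, -0.3]
opening: 0.0004
gripper_force: 0.0
scene1 green [290 229  34  37 151] rect [487.3 -79.6] 123.6 198.0 0.7 z med/95 0.0103 0.0147
scene1 high [ 228    0  119  208 5669] rect [484.3  74.6] 369.5 172.9 0.4 z med/95 0.5476 0.7598
   top 354 [322.9  11.7] 47.1 13.5 5.7
scene1 high [345 139  17  34 453] rect [871.  226.3] 78.4 69.4 84.4 z med/95 0.1645 0.2264
   top 73 [870.5 236.4] 47.2 52.6 48.4
scene1 high [358 172  22  10 163] rect [873.4 120.9] 91.1 87.5 36.6 z med/95 0.1044 0.1131
   top 158 [873.4 120.9] 91.1 87.5 36.6
scene1 high [290 174  22  18 343] rect [576.1 186. ] 51.4 83.5 52.9 z med/95 0.1366 0.1535
   top 140 [576.9 186.1] 50.2 82.4 52.9
scene1 high [376 181  12  19 178] rect [799.3 -52.6] 37.2 42.9 50.6 z med/95 0.1373 0.1607
   top 53 [801.6 -47.5] 32.6 34.2 87.4
scene1 high [442 208  17  17  57] rect [ 910.2 -294.2] 103.2 38.5 64.7 z med/95 0.1056 0.1104
   top 57 [ 910.2 -294.2] 103.2 38.5 64.7
scene1 high [321 217  27  28 565] rect [ 494.  -181.3] 84.8 45.7 3.0 z med/95 0.1426 0.1611
   top 238 [ 493.5 -180.5] 83.2 44.5 3.6
scene1 high [368 240  16  22 127] rect [ 542.9 -336.7] 26.0 46.6 89.9 z med/95 0.1483 0.1537
   top 72 [ 543.1 -336.7] 26.0 46.2 89.9
```

View pics/c1.png

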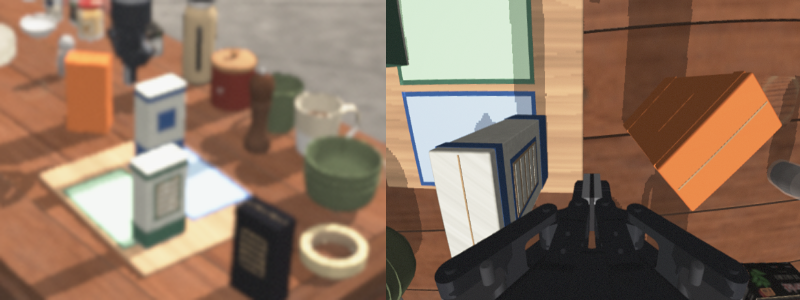

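The left crop shows blue standing at (160,115) with the gripper behind it, and green at (160,195). The right (wrist) crop shows the shut fingers at (592,190), between blue's opening panel at (525,160) and the orange carton, clear of both. Next is a gentle push.

```bash
python3 -m jog '{"steps":[1,0,-0.008,0,0, 1,0.001,-0.016,0,0, 1,0.001,-0.024,0,0, 1,0.001,-0.032,0,0, 1,0.002,-0.038,0,0]}'
python3 -m jog '{"steps":[1,0,-0.007,0,0, 1,0.001,-0.014,0,0, 1,0.001,-0.021,0,0, 1,0.001,-0.028,0,0, 1,0.002,-0.035,0,0]}'
```

```text
clock: 2.75
ee_pos: [0.6251, 0.0626, 0.146]
orientation: [-0.021, 1.0, -0.0, 0.0]
force: [-0.7, 0.0, 0.2]
opening: 0.0
gripper_force: 0.0
clock: 3.25
ee_pos: [0.6268, 0.0282, 0.1452]
orientation: [-0.021, 1.0, -0.0, -0.0]
force: [-0.6, 0.7, 0.0]
opening: 0.0003
gripper_force: 0.1
```

```bash
python3 -m jog '{"steps":[1,0,-0.007,0,0, 1,0.001,-0.014,0,0, 1,0.001,-0.021,0,0, 1,0.001,-0.027,0,0, 1,0.001,-0.027,0,0]}'
python3 -m jog '{"steps":[1,0,0,0,0, 1,0,0,0,0, 1,0,0,0,0]}'
python3 - <<'E'
from m import *
s=snap('wrist','wrist2');snap('scene','scene2');
a=load('scene2')['img'][150:290,260:440];cv2.imwrite('pics/c2.png',np.hstack([cv2.resize(a,(386,300),interpolation=cv2.INTER_CUBIC),cv2.resize(s['img'],(414,300))]))
E
```

```text
clock: 3.75
ee_pos: [0.6279, 0.0008, 0.1453]
orientation: [-0.021, 1.0, -0.0, -0.0]
force: [-0.4, -0.0, -0.3]
opening: 0.0003
gripper_force: 0.0
clock: 4.05
ee_pos: [0.6279, 0.002, 0.1453]
orientation: [-0.021, 1.0, 0.0, -0.0]
force: [-0.3, 0.3, 0.6]
opening: 0.0003
gripper_force: 0.0
```

View pics/c2.png

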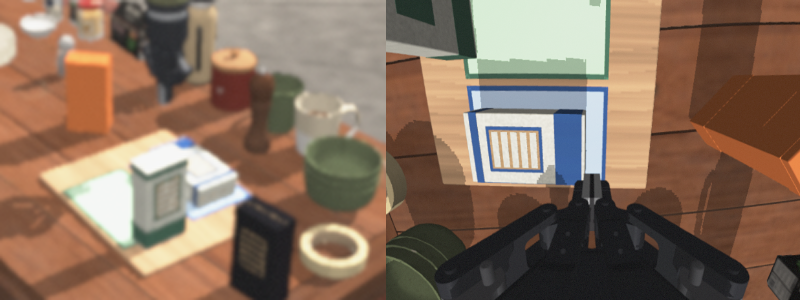

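The wrist half shows blue lying in its outline at (528,148), opening panel up and the gripper clear. Now up and over to behind the green one.

```bash
python3 -m jog '{"steps":[1,0,0.003,0.03,0, 1,0,0.003,0.065,0, 1,0,0.003,0.1,0, 1,0,0.003,0.105,0, 1,-0.018,-0.03,0.105,0]}'
python3 -m jog '{"steps":[1,-0.017,-0.034,0,0, 1,-0.034,-0.068,0,0, 1,-0.051,-0.102,0,1.5, 1,-0.069,-0.136,0,1.5, 1,-0.086,-0.17,0,1.5]}'
python3 -m jog '{"steps":[1,-0.015,-0.025,0,0, 1,-0.027,-0.046,0,0, 1,-0.027,-0.046,0,0, 1,-0.027,-0.046,0,0]}'
python3 - <<'E'
from m import *
snap('top','top3');measure('top3')
E
```

```text
clock: 4.65
ee_pos: [0.613, -0.0256, 0.2523]
orientation: [-0.023, 1.0, 0.001, 0.003]
force: [-0.5, -0.9, -0.5]
opening: 0.0
gripper_force: 0.0
clock: 5.15
ee_pos: [0.5227, -0.1991, 0.2497]
orientation: [-0.034, 0.999, 0.0, -0.0]
force: [0.8, -0.1, -0.1]
opening: -0.0002
gripper_force: 0.0
clock: 5.55
ee_pos: [0.4966, -0.2441, 0.2498]
orientation: [-0.033, 0.999, 0.001, -0.0]
force: [1.1, 0.9, 0.5]
opening: -0.0
gripper_force: 0.0
top3 green [ 325  219   58   39 1966] rect [487.8 -77.2] 124.1 192.1 0.9 z med/95 0.008 0.0129
top3 blue [323 179  59  38 662] rect [625.7 -74.4] 124.2 196.0 1.8 z med/95 0.0081 0.0134
top3 high [406  95  30  19  58] rect [ 908.4 -291.8] 105.4 36.4 60.9 z med/95 0.1055 0.1099
   top 58 [ 908.4 -291.8] 105.4 36.4 60.9
top3 high [241  97  31  34 654] rect [863.1 236.2] 79.0 67.7 20.2 z med/95 0.1967 0.2261
   top 249 [872.9 240.9] 53.4 51.4 1.3
top3 high [279 107  28  26 427] rect [872.  120.8] 89.3 86.7 61.9 z med/95 0.1029 0.1136
   top 310 [871.2 118.4] 84.4 85.2 51.3
top3 high [337 128  15  17 194] rect [802.6 -45.1] 45.7 40.6 81.2 z med/95 0.1504 0.162
   top 100 [804.  -44.5] 34.0 37.8 11.6
top3 high [ 377  173  125  151 8861] rect [ 402.9 -188. ] 117.6 299.7 60.1 z med/95 0.6566 0.7241
   top 780 [ 313.5 -109.6] 27.0 87.4 0.1
top3 high [256 192  29  30 427] rect [578.  188.6] 43.6 79.8 49.2 z med/95 0.1492 0.1533
   top 361 [578.  188.3] 43.6 79.4 49.5
top3 high [381 218  18  29 448] rect [ 493.5 -178.6] 80.6 42.7 3.5 z med/95 0.1572 0.1613
   top 383 [ 493.5 -178.8] 80.5 42.6 4.4
```

```bash
python3 -m jog '{"steps":[1,0,0,-0.03,0, 1,0,0,-0.06,0, 1,0,0,-0.09,0, 1,0,0,-0.105,0, 1,0,0,-0.105,0]}'
python3 -m jog '{"steps":[1,0,0.006,0,0, 1,-0.001,0.012,0,0, 1,-0.001,0.018,0,0, 1,-0.002,0.024,0,0, 1,-0.002,0.03,0,0]}'
python3 -m jog '{"steps":[1,0,0.006,0,0, 1,-0.001,0.012,0,0, 1,-0.001,0.018,0,0, 1,-0.002,0.024,0,0, 1,-0.002,0.03,0,0]}'
```

```text
clock: 6.1
ee_pos: [0.4958, -0.2419, 0.1427]
orientation: [-0.035, 0.999, 0.002, -0.002]
force: [-0.6, 0.3, -0.2]
opening: -0.0001
gripper_force: 0.0
clock: 6.6
ee_pos: [0.495, -0.2137, 0.146]
orientation: [-0.034, 0.999, -0.0, 0.0]
force: [0.1, -0.1, 0.6]
opening: 0.0002
gripper_force: 0.2
clock: 7.1
ee_pos: [0.4927, -0.1837, 0.1452]
orientation: [-0.034, 0.999, 0.0, -0.0]
force: [-0.3, 0.2, -0.2]
opening: -0.0001
gripper_force: 0.0
```

```bash
python3 -m jog '{"steps":[1,0,0.006,0,0, 1,-0.001,0.012,0,0, 1,-0.001,0.018,0,0, 1,-0.001,0.022,0,0, 1,-0.001,0.022,0,0]}'
python3 -m jog '{"steps":[1,0,0,0,0, 1,0,0,0,0, 1,0,-0.01,0.03,0, 1,0,-0.015,0.065,0, 1,0,-0.02,0.105,0]}'
python3 -m jog '{"steps":[1,0,-0.03,0,0, 1,0,-0.06,0,0, 1,0,-0.06,0,0, 1,0,-0.06,0,0]}'
python3 - <<'E'
from m import *
snap('scene','scene4');s=snap('top','top4')
C=cloud(s);z=C[...,2];m=(z>.035)&(z<.065)&(C[...,0]>.43)&(C[...,0]<.69)&(C[...,1]>-.2)&(C[...,1]<.04)
k,l,st,_=cv2.connectedComponentsWithStats(m.astype(np.uint8))
for i in range(1,k):
    if st[i,4]>60: print(st[i],*rect(C[l==i]),np.median(z[l==i]))
a=s['img'][165:270,290:470];b=load('scene4')['img'][150:290,260:440]
cv2.imwrite('pics/c4.png',np.hstack([cv2.resize(a,(450,263),interpolation=2),cv2.resize(b,(338,263),interpolation=2)]))
E
```

```text
clock: 7.6
ee_pos: [0.4919, -0.1617, 0.1453]
orientation: [-0.034, 0.999, 0.0, -0.0]
force: [0.4, 0.2, 0.4]
opening: 0.0002
gripper_force: 0.0
clock: 8.1
ee_pos: [0.4912, -0.1825, 0.2505]
orientation: [-0.034, 0.999, 0.001, -0.001]
force: [0.3, -0.3, -0.2]
opening: -0.0001
gripper_force: 0.0
clock: 8.5
ee_pos: [0.4916, -0.2427, 0.25]
orientation: [-0.033, 0.999, 0.0, -0.0]
force: [0.2, -0.2, 0.4]
opening: 0.0003
gripper_force: 0.0
[ 332  182   46   26 1090] [627.8 -81.1] 81.5 150.1 1.3 0.04987820569412449
[ 331  223   48   28 1128] [487.4 -78.5] 80.4 150.3 3.4 0.0499460852533663
```

View pics/c4.png

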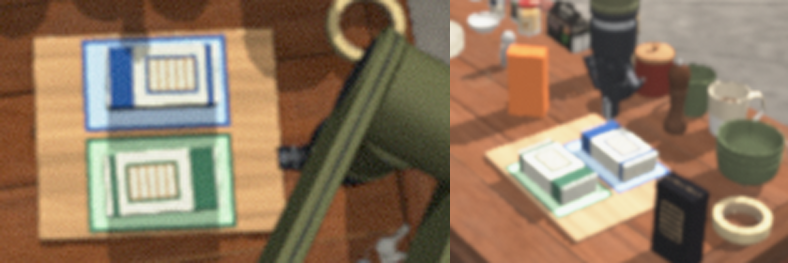

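Left view: blue lies at (160,75) and green at (160,182), both flat with their panels up. Measured centres are within 8 mm of the outlines' centres, well inside the lines. The robot touches nothing.

```bash
python3 -c "
from plant import r
print(r.hand_in())"
```

```text
the job is handed in; nothing more can be done
None
```

Both cartons were pushed over and lie flat inside their own outlines with the opening panels up, each within about 8 mm of its outline's centre; the robot touched nothing else and the job is handed in.

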